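# Put a kiln prop away in the paddle-latched chest

## Robot

A 6-joint arm with a two-finger parallel gripper is mounted at the origin on the work surface. World frame = base frame: x ahead of the robot, y to its left, z up, the work surface at z = 0. Lengths are in m, angles in rad, forces in N, time in s.
With the tool pointing down it reaches from about 0.35 to 0.875 m from the base axis. Payload 15.5 kg.
Tool frame: the origin (TCP) lies at the very end of the fingers, on their centre line; the grasp point (between the pads) lies 19 mm behind it; z points along the fingers, y is the line along which they close (so a half turn about z gives the same grasp; the last joint's range is limited). The gripper opens to 85 mm and grips with 20 to 120 N. Pads are 22 mm wide; open, the fingers measure 114 mm over their backs; the gripper's body (76 mm by 85 mm) begins 54 mm behind the grasp point. The pads swing forward as they close: fully open they stand 13 mm farther back than shut.
Start: joints at [1.069, 0.494, 1.345, -0, 1.302, -0.096], TCP at [0.247, 0.574, 0.231] pointing down, gripper open.
Joint ranges: [-2.91, 2.91], [-0.82, 2.16], [0.22, 2.67], [-1.22, 4.37], [0.12, 2.79], [-3.08, 3.08]. Speed limits (rad/s): [1.89, 1.89, 2.57, 3.01, 3.01, 3.01].

## Interface

Orientations are given as a unit quaternion [x, y, z, w].
In Python, from workcell import env, optics gives the robot as it stands.
- The arm moves only by the tool carry_out, never from a script. Its argument "targets" is a list of rows, each an object with "gripper": the gripper's target within -1 to 1 (fully open at 1, half-way at 0, shut at -1); "dp": the shift along the tool's x, y, z in m, a list of three; "turn": the turn, a rotation vector about the tool's x, y, z in degrees, a list of three. A call has 1 to 10 rows; each row shifts and turns the commanded pose from where the row before left it, along the tool's axes as they then stand; what a row does not reach is not made up. A row lasts 1/10 s, in which the tool goes at most 50 mm and 8.59 degrees, less where a joint would pass 70% of its speed; a pose out of reach is approached as far as the arm can. A call with a gripper value outside its range is refused whole. The fingers move at their own pace and stop on an object; the grip force is fixed at half the most. Time passes only in rows, so rows that do not move let the fingers close. It gives the time, the measured TCP pose, the force, the opening and the grip force at its end, in the units of the state.
- env.get_state(): the state, without advancing time (a new reading comes with each control period).
- optics.read_camera(name): name is "side" or "top" or "wrist"; returns the picture (400x640x3 uint8, blue, green, red); there is no depth.
- optics.calibration(name): a dict with "fx", "fy", "cx", "cy" (pixels), "distortion" ([k1, k2, p1, p2, k3] as OpenCV has them; the pictures are not rectified), "rvec" (rotation vector, rad) and "tvec" (3), from world to camera coordinates, as OpenCV has them; the wrist camera has in their place "hand_eye" (4x4, takes a point from camera to tool coordinates, whose origin is the TCP and whose axes are the flange's). Camera axes: x right, y down, z forward; pixel columns grow to the right and rows downward; lengths in m; the calibration is good to about 2 mm. A picture is of the moment at which its call begins: read the wrist's pose just before it. calibration takes no time and is no camera call.
- env.finish_job(): hands the job in; it is judged then, once.
The state is a dict: "t": time; "q": joint angles; "dq": joint speeds; "joint_torque": joint torques, N m; "tool_pos": TCP position; "tcp_rot": TCP orientation; "wrist_force": force on the tool from outside, world axes, zero at the start; "moment": the same for the moment, N m; "width": finger opening in m; "gripper_force": force on a finger pad.
Only numpy, scipy, OpenCV 4.12 (cv2) and the standard library are available. Lean on these libraries where they do the work, as an engineer would, in place of code of your own. Each camera call takes 0.05 s, during which the arm holds its last target. There are 200 camera calls.

## Task

A kiln prop has been left standing on the lid of the latched steel chest: set it down on the bench, then pull up the recessed paddle in the lid to trip the latch while raising the lid, and swing the lid wide open so that it stands by itself. Then lay the prop down flat on the floor of the chest's empty left-hand bay (left as the robot sees it) and leave the lid standing open; never drop the prop, and leave the other things on the bench where they are.

Things in the scene. Friction and masses are not known exactly. Their poses are not given: they have to be found in the camera images.
- chest: grey steel chest, 200 (x) by 320 (y) by 90 mm high, fixed; origin at the centre of its underside, x from front to hinge side, z up. Walls and floor 6 mm. A 46 mm high divider in its plane y = 0 makes two bays, each 188 (x) by 151 mm (y): the left (+y) is empty, the right holds two lying props. The lid turns about a line parallel to y at x = +100, z = 90.5 mm
- lid (a joint): lid angle, rad: 0 shut, grows as the front edge rises, stop at 1.75. Steel plate, 215 mm from hinge to front edge (overhangs the chest's front by 15 mm), 326 mm wide, 8 mm thick; its top is 98.5 mm above the bench when shut. The stiff hinge holds it wherever it is left; raising it by the paddle takes 10 to 15 N. Latched at 0 until the paddle is pulled
- lid_edge (a point): middle of the lid's front edge, half-way through its thickness; turns with the lid (x along the lid towards the hinge)
- paddle (a joint): the paddle's angle relative to the lid, rad: 0 flush (sprung), stop at 0.75; the latch lets go at about 0.2 to 0.25. Springs back when let go; takes some 3 to 11 N at the grip point
- paddle_grip (a point): place to take the dark steel paddle: midway between its side flanges, 10 mm below the lid's top when shut; moves with it. Paddle 60 mm long (x), 44 wide (y), flanges 18 mm deep, 2.5 mm below the lid's top in a recess 88 (x) by 124 (y) by 40 mm deep, 40 mm free on each side. Its free end, 18 mm beyond this point (+x, towards the lid's hinge), is pulled up; axes as the chest when shut
- paddle_pin (a point): the paddle's hinge pin at its front end, parallel to the lid's hinge and 172 mm from it, 42 mm in front of the grip point (-x) and 4 mm higher; fixed in the lid and turns with it
- prop_center (a point): centre of the loose kiln prop: a plain buff fired-clay block, 40 by 40 by 130 mm, about 0.4 kg; its z axis runs along the 130 mm. It starts standing on the rear part of the lid, between the recess and the hinge
- bay (a point): centre of the floor of the chest's empty left-hand bay (6 mm above the bench), axes as the chest
- slip_bowl: bystander: white bowl 150 mm across, 60 mm high; origin at the centre of its underside
- mug: bystander: terracotta mug 80 mm across, 90 mm high; origin at the centre of its underside
- jar: bystander: white jar 72 mm across, 100 mm high; origin at the centre of its underside
- roller: bystander: wooden rolling pin 220 mm long, 40 mm thick, lying along its x axis on two low feet; origin below its middle, on the bench
- rib: bystander: flat wooden rib 110 by 50 by 8 mm; origin at the centre of its underside
- brush: bystander: brush lying on the bench along its x axis, about 180 mm long; origin at the middle, on the bench
Things that resemble listed ones, but are neither listed nor needed, are in the scene too. What is shaped like the part that bears prop_center but pink is not meant.

How it is judged:
By the outcome, as a careful person would: the job done as asked, in the order asked, and still so for the second after the job is handed in, with the robot touching nothing.
It also fails if it takes over 72 s, if anything falls off the work surface, if the arm or the gripper's body presses on something with over 40 N, if the wrist force passes 120 N, or if a joint passes its speed limit or range.

## Working session

There is one attempt and no reset: what is moved stays moved. The work goes in short steps, Python scripts to look and compute and a tool call to move; the robot and the scene stay as the last step left them, time stands still between calls to the robot, and variables do not carry over. Pictures are saved under pics/ and viewed, at most 10 in all, crops included, and the job is handed in when it is done.

Besides the shell and the picture viewer there is one more tool, called after "Call:" as name(argument=value, ...) on one line, values as JSON. carry_out: Moves the arm, as the interface text tells. Its arguments: {"type":"object","properties":{"targets":{"type":"array","items":{"type":"object","properties":{"gripper":{"type":"number"},"dp":{"type":"array","items":{"type":"number"}},"turn":{"type":"array","items":{"type":"number"}}}}}},"required":["targets"]}

```bash
ls; mkdir -p pics; cat > h.py <<'E'
import numpy as np, cv2
from scipy.spatial.transform import Rotation as R
from workcell import env, optics
def cam(n):
    c=optics.calibration(n); K=np.array([[c['fx'],0,c['cx']],[0,c['fy'],c['cy']],[0,0,1.]]); d=np.array(c['distortion'],float)
    if 'hand_eye' in c:
        s=env.get_state(); T=np.eye(4); T[:3,:3]=R.from_quat(s['tcp_rot']).as_matrix(); T[:3,3]=s['tool_pos']
        M=T@np.array(c['hand_eye'])
    else:
        W=np.eye(4); W[:3,:3]=cv2.Rodrigues(np.array(c['rvec'],float))[0]; W[:3,3]=np.ravel(c['tvec']); M=np.linalg.inv(W)
    return K,d,M
def ray(C,uv):
    K,d,M=C; p=cv2.undistortPoints(np.array(uv,float).reshape(-1,1,2),K,d)[:,0]
    return M[:3,3],(np.c_[p,np.ones(len(p))])@M[:3,:3].T
def onz(C,uv,z):
    o,v=ray(C,uv); return o+v*((z-o[2])/v[:,2])[:,None]
def proj(C,P):
    K,d,M=C; W=np.linalg.inv(M); return cv2.projectPoints(np.array(P,float).reshape(-1,3),cv2.Rodrigues(W[:3,:3])[0],W[:3,3],K,d)[0][:,0]
def shot(n,f):
    C=cam(n); im=optics.read_camera(n); cv2.imwrite('pics/'+f,im); return C,im
E
python3 - <<'E'
from h import *
a=shot('top','top0.png')[1];b=shot('side','side0.png')[1]
s=env.get_state();print({k:np.round(v,3).tolist() for k,v in s.items()})
for n in('top','side'): print(cam(n)[2].round(2).tolist())
cv2.imwrite('pics/ts.png',cv2.resize(np.vstack([a,b]),(480,600)))
E
```

```text
pics
{'t': 0.1, 'q': [1.068, 0.494, 1.346, 0.0, 1.302, -0.096], 'dq': [0.0, -0.001, 0.001, -0.001, -0.0, 0.001], 'joint_torque': [0.001, -88.36, -38.456, -0.0, 0.005, -0.0], 'tool_pos': [0.247, 0.574, 0.231], 'tcp_rot': [0.202, 0.979, -0.001, -0.0], 'wrist_force': [0.18, 0.194, -0.557], 'moment': [-0.015, -0.053, 0.057], 'gripper_force': 0.0, 'width': 0.086}
[[0.02, -0.98, 0.19, 0.24], [-1.0, -0.02, 0.0, -0.05], [0.0, -0.19, -0.98, 1.62], [0.0, 0.0, 0.0, 1.0]]
[[0.8, -0.3, 0.53, -0.32], [-0.61, -0.4, 0.68, -1.12], [0.01, -0.86, -0.5, 0.95], [0.0, 0.0, 0.0, 1.0]]
```

View pics/top0.png

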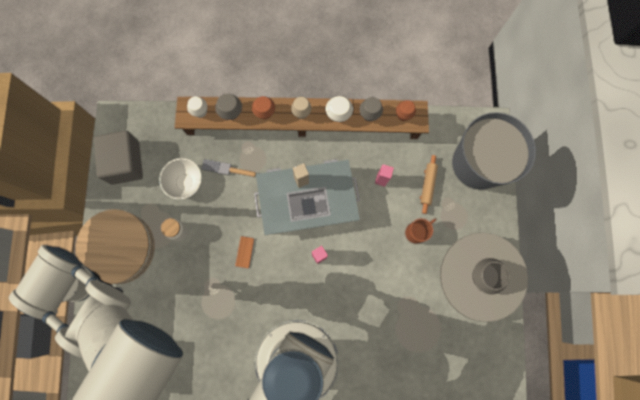

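View pics/side0.png

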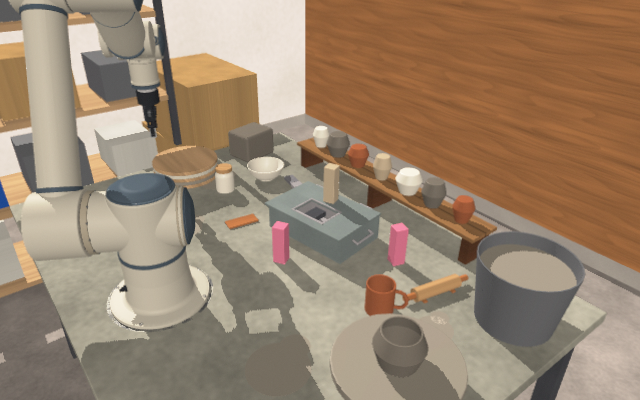

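Top view: the lid is centred near (308,197). The buff prop is at top (302,172) / side (331,183). Things it could be taken for: the pink blocks at top (385,175) and (320,255) / side (398,244) and (281,243), and the buff pot on the shelf at top (301,107) / side (383,166). I choose the buff block standing on the lid, and check it in a crop.

```bash
python3 - <<'E'
from h import *
t=cv2.imread('pics/top0.png'); s=cv2.imread('pics/side0.png')
a=cv2.resize(t[140:260,240:400],(800,600),interpolation=cv2.INTER_CUBIC)
b=cv2.resize(s[150:270,250:410],(800,600),interpolation=cv2.INTER_CUBIC)
cv2.imwrite('pics/crop1.png',cv2.resize(np.hstack([a,b]),(800,300)))
C=cam('top')
# lid mask: bluish grey, brighter in blue than red
f=cv2.GaussianBlur(t,(3,3),0).astype(int)
m=((f[...,0]-f[...,2])>8).astype(np.uint8)*255
m[:150]=0;m[245:]=0;m[:,:250]=0;m[:,370:]=0
m=cv2.morphologyEx(m,cv2.MORPH_OPEN,np.ones((3,3)))
c=max(cv2.findContours(m,0,2)[0],key=cv2.contourArea)
r=cv2.minAreaRect(c);bx=cv2.boxPoints(r);print(r,cv2.contourArea(c))
P=onz(C,bx,.0985);print(P.round(3));print([np.linalg.norm(P[i]-P[i-1]).round(3) for i in range(4)])
h=f
pm=((f[...,2]-f[...,0]>25)&(f[...,2]>150)).astype(np.uint8)*255
pm[:155]=0;pm[190:]=0;pm[:,:285]=0;pm[:,:][:,320:]=0
c=max(cv2.findContours(pm,0,2)[0],key=cv2.contourArea);print(cv2.boundingRect(c),cv2.minAreaRect(c))
E
```

```text
Traceback (most recent call last):
ValueError: max() iterable argument is empty
```

View pics/crop1.png

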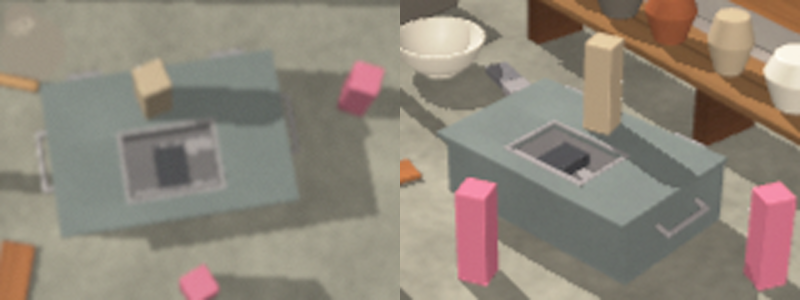

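The crop confirms it: the buff block standing on the rear of the lid is the prop. The lid corners in the top view are about (256,174), (349,160), (359,219) and (265,235).

```bash
python3 - <<'E'
from h import *
C=cam('top')
P=onz(C,[(256,174),(348.8,160),(359.2,219.2),(264.8,234.8)],.0985);print(P.round(3));print([np.linalg.norm(P[i]-P[i-1]).round(3) for i in range(4)],P.mean(0).round(3))
print('yaw',[np.degrees(np.arctan2(*(P[i]-P[j])[[1,0]])).round(1) for i,j in((0,3),(1,2),(0,1),(3,2))])
f=lambda x,y:(240+x/2.5,140+y/2.5)
Q=onz(C,[f(133,68),f(160,60),f(170,84),f(144,95)],.2285);print(Q.round(3),Q.mean(0).round(3))
# pinks, brush etc.
for n,uv,z in(('pinkR',(387,168),.13),('pinkF',(320,250),.13),('rib',(245,252),.008),('mug',(419,231),.09),('bowl',(180,179),.06),('jar',(172,228),.1),('roll',(430,185),.04),('shelf',(300,120),.05),('brush',(232,169),.01)): print(n,onz(C,[uv],z).round(3))
print(optics.calibration('wrist'))
E
```

```text
[[ 0.637  0.151  0.099]
 [ 0.693 -0.169  0.099]
 [ 0.486 -0.205  0.099]
 [ 0.427  0.113  0.099]]
[np.float64(0.214), np.float64(0.326), np.float64(0.211), np.float64(0.323)] [ 0.561 -0.027  0.099]
yaw [np.float64(10.4), np.float64(9.8), np.float64(99.9), np.float64(100.5)]
[[ 0.628  0.017  0.228]
 [ 0.639 -0.017  0.228]
 [ 0.608 -0.03   0.228]
 [ 0.593  0.003  0.228]] [ 0.617 -0.007  0.228]
pinkR [[ 0.658 -0.297  0.13 ]]
pinkF [[ 0.376 -0.073  0.13 ]]
rib [[0.375 0.191 0.008]]
mug [[ 0.45 -0.41  0.09]]
bowl [[0.624 0.427 0.06 ]]
jar [[0.443 0.43  0.1  ]]
roll [[ 0.624 -0.466  0.04 ]]
shelf [[0.857 0.006 0.05 ]]
brush [[0.678 0.252 0.01 ]]
{'fx': 336.6362507604186, 'fy': 336.6362507604186, 'cx': 313.65528364212634, 'cy': 193.61479904417527, 'distortion': array([-0.05730196,  0.        ,  0.        ,  0.        ,  0.        ]), 'hand_eye': array([[-4.64426420e-04, -9.50492744e-01, -3.10746404e-01,
         7.90864099e-02],
       [ 9.99999852e-01, -5.29739302e-04,  1.25784277e-04,
        -6.77890887e-04],
       [-2.84171625e-04, -3.10746299e-01,  9.50492849e-01,
        -1.42214159e-01],
       [ 0.00000000e+00,  0.00000000e+00,  0.00000000e+00,
         1.00000000e+00]])}
```

Call:
carry_out(targets=[{"gripper":1,"dp":[0,0,-0.04],"turn":[0,0,0]},{"gripper":1,"dp":[0,0,-0.04],"turn":[0,0,0]},{"gripper":1,"dp":[0,0,-0.04],"turn":[0,0,0]},{"gripper":1,"dp":[0,0,-0.04],"turn":[0,0,8]},{"gripper":1,"dp":[0,0,-0.04],"turn":[0,0,8]},{"gripper":1,"dp":[0,0,0],"turn":[0,0,8]},{"gripper":1,"dp":[0,0,0],"turn":[0,0,8]},{"gripper":1,"dp":[0,0,0],"turn":[0,0,8]},{"gripper":1,"dp":[0,0,0],"turn":[0,0,8]},{"gripper":1,"dp":[0,0,0],"turn":[0,0,8]}])

```text
t: 1.1
tool_pos: [0.2472, 0.5739, 0.4309]
tcp_rot: [0.64, 0.768, -0.0, 0.0]
wrist_force: [1.1, -0.1, 0.0]
width: 0.0853
gripper_force: 0.0
```

Call:
carry_out(targets=[{"gripper":1,"dp":[-0.045,0.015,0],"turn":[0,0,0]},{"gripper":1,"dp":[-0.045,0.015,0],"turn":[0,0,0]},{"gripper":1,"dp":[-0.045,0.015,0],"turn":[0,0,0]},{"gripper":1,"dp":[-0.045,0.015,0],"turn":[0,0,0]},{"gripper":1,"dp":[-0.045,0.015,0],"turn":[0,0,0]},{"gripper":1,"dp":[-0.045,0.015,0],"turn":[0,0,0]},{"gripper":1,"dp":[-0.045,0.015,0],"turn":[0,0,0]},{"gripper":1,"dp":[-0.045,0.015,0],"turn":[0,0,0]},{"gripper":1,"dp":[-0.045,0.015,0],"turn":[0,0,0]},{"gripper":1,"dp":[-0.045,0.015,0],"turn":[0,0,0]}])

```text
t: 2.1
tool_pos: [0.4786, 0.1578, 0.4312]
tcp_rot: [0.638, 0.77, -0.0, -0.0]
wrist_force: [1.1, 0.9, -0.1]
width: 0.0855
gripper_force: 0.0
```

Call:
carry_out(targets=[{"gripper":1,"dp":[-0.045,0.015,0],"turn":[0,0,0]},{"gripper":1,"dp":[-0.02,0.01,0],"turn":[0,0,0]},{"gripper":1,"dp":[0,0,0],"turn":[0,0,0]},{"gripper":1,"dp":[0,0,0],"turn":[0,0,0]}])

```text
t: 2.5
tool_pos: [0.5147, 0.1002, 0.4309]
tcp_rot: [0.639, 0.77, -0.0, -0.0]
wrist_force: [-0.2, 0.5, 0.7]
width: 0.0857
gripper_force: 0.0
```

```bash
python3 - <<'E'
from h import *
s=env.get_state();print(s['t'],np.round(s['q'],3),s['tool_pos'],s['tcp_rot'],np.linalg.norm(s['dq']))
shot('wrist','w1.png')
np.save('w1.npy',cam('wrist')[2])
E
```

```text
2.5 [ 0.078  0.213  1.245  0.     1.685 -0.107] [0.51471346 0.10018589 0.43087882] [ 6.38545284e-01  7.69584091e-01 -2.72038915e-04 -4.15947841e-04] 0.032324069587225446
```

View pics/w1.png

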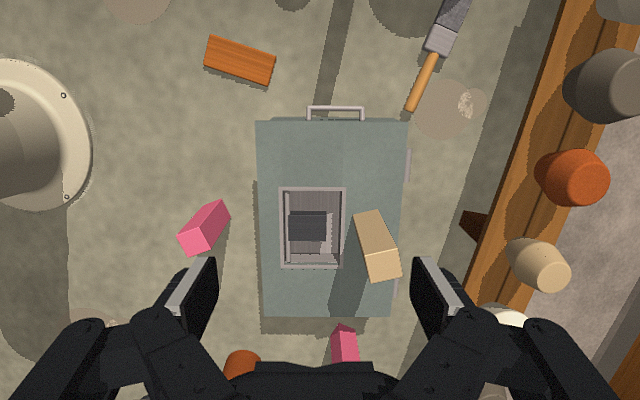

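The wrist view shows the lid corners at about (256,121), (407,122), (388,317) and (262,318). The recess spans (280..346, 187..269), the dark paddle is at (307,226), and the prop's top face is around (382,265).

```bash
python3 - <<'E'
from h import *
K,d,_=cam('wrist'); C=(K,d,np.load('w1.npy')); im=cv2.imread('pics/w1.png').astype(int)
f=cv2.GaussianBlur(im.astype(np.uint8),(3,3),0).astype(int)
roi=lambda m,x0,x1,y0,y1:np.pad(m[y0:y1,x0:x1],((y0,400-y1),(x0,640-x1))).astype(np.uint8)*255
def big(m): return max(cv2.findContours(m,0,2)[0],key=cv2.contourArea)
pts=[(376,225),(384,265),(300,150),(270,160),(307,226),(330,225),(230,200)]
print([im[y,x].tolist() for x,y in pts])
# prop
pm=roi((f[...,2]-f[...,0]>30),340,410,200,290); c=big(pm)
print('prop hull',cv2.approxPolyDP(cv2.convexHull(c),3,True)[:,0].tolist())
tm=roi((f[...,2]-f[...,0]>30)&(f[...,2]>200),340,410,200,290); 
if tm.any():
  c=big(tm);bx=cv2.boxPoints(cv2.minAreaRect(c));P=onz(C,bx,.2285);print('top',bx.round().tolist(),P.round(3).tolist(),P.mean(0).round(3))
dm=roi(f.sum(2)<200,282,345,190,268);c=big(dm);r=cv2.minAreaRect(c);P=onz(C,cv2.boxPoints(r),.096);print('paddle',r,P.round(3).tolist(),P.mean(0).round(3))
P=onz(C,[(256,121),(407,122),(388,317),(262,318)],.0985);print('lid',P.round(3).tolist(),P.mean(0).round(4),[np.linalg.norm(P[i]-P[i-1]).round(3) for i in range(4)])
P=onz(C,[(281,188),(346,187),(342,268),(282,269)],.0985);print('recess',P.round(3).tolist(),P.mean(0).round(4))
E
```

```text
[[116, 151, 180], [133, 177, 209], [123, 130, 126], [126, 138, 130], [73, 73, 77], [150, 156, 170], [122, 147, 153]]
prop hull [[377, 209], [398, 247], [403, 275], [371, 283], [353, 215]]
top [[365.0, 254.0], [396.0, 247.0], [402.0, 275.0], [371.0, 282.0]] [[0.592, 0.006, 0.229], [0.625, 0.022, 0.229], [0.642, -0.012, 0.229], [0.608, -0.028, 0.229]] [ 0.617 -0.003  0.229]
paddle ((308.0, 213.0), (2.0, 34.0), 90.0) [[0.5, -0.01, 0.096], [0.551, -0.0, 0.096], [0.552, -0.004, 0.096], [0.501, -0.013, 0.096]] [ 0.526 -0.007  0.096]
lid [[0.43, 0.116, 0.099], [0.637, 0.153, 0.099], [0.694, -0.168, 0.099], [0.483, -0.21, 0.099]] [ 0.5612 -0.0271  0.0985] [np.float64(0.329), np.float64(0.211), np.float64(0.327), np.float64(0.215)]
recess [[0.48, 0.026, 0.099], [0.574, 0.045, 0.099], [0.597, -0.089, 0.099], [0.502, -0.109, 0.098]] [ 0.538  -0.0318  0.0985]
```

Call:
carry_out(targets=[{"gripper":1,"dp":[0,0,0],"turn":[0,0,8.5]},{"gripper":1,"dp":[0,0,0],"turn":[0,0,8.5]},{"gripper":1,"dp":[0,0,0],"turn":[0,0,8.5]},{"gripper":1,"dp":[0,0,0],"turn":[0,0,8.5]},{"gripper":1,"dp":[0,0,0],"turn":[0,0,8.5]},{"gripper":1,"dp":[0,0,0],"turn":[0,0,8.5]},{"gripper":1,"dp":[0,0,0],"turn":[0,0,8.5]},{"gripper":1,"dp":[0,0,0],"turn":[0,0,8.5]},{"gripper":1,"dp":[0,0,0],"turn":[0,0,8.5]},{"gripper":1,"dp":[0,0,0],"turn":[0,0,0]}])

```text
t: 3.55
tool_pos: [0.5142, 0.1015, 0.4314]
tcp_rot: [0.978, 0.209, 0.0, -0.0]
wrist_force: [0.3, -0.3, 0.1]
width: 0.0856
gripper_force: 0.0
```

```bash
cat >> h.py <<'E'
def go(P,Rt=None):
    "tool-frame shift to world point P, and rotvec (deg) to orientation Rt"
    s=env.get_state(); Rm=R.from_quat(s['tcp_rot'])
    print('t',s['t'],'pos',np.round(s['tool_pos'],4),'q',np.round(s['q'],2),'F',np.round(s['wrist_force'],1),'w',round(float(s['width']),4),round(float(s['gripper_force']),1)); print('axes x,y,z:',Rm.as_matrix().T.round(3).tolist())
    if P is not None: print('dp',Rm.inv().apply(np.array(P)-s['tool_pos']).round(4))
    if Rt is not None: print('turn',np.degrees((Rm.inv()*Rt).as_rotvec()).round(2))
def down(h,t=0):
    "tool x at heading h deg, z down, then tilted t deg about tool y"
    a=np.radians(h);x=np.array([np.cos(a),np.sin(a),0]);z=np.array([0,0,-1.])
    return R.from_matrix(np.c_[x,np.cross(z,x),z])*R.from_euler('y',t,degrees=True)
E
python3 - <<'E'
from h import *
K,d,_=cam('wrist'); C=(K,d,np.load('w1.npy'))
P=onz(C,[(353,215),(377,209)],.0985);v=P[1]-P[0];print(P.round(3),np.degrees(np.arctan2(v[1],v[0])))
go(None,down(24))
C,im=shot('wrist','w2.png')
f=cv2.GaussianBlur(im,(3,3),0).astype(int)
m=((f[...,2]-f[...,0]>30)&(f[...,2]>195)&(f[...,2]-f[...,1]<50)).astype(np.uint8)*255
for c in cv2.findContours(m,0,2)[0]:
    if cv2.contourArea(c)>300:
        bx=cv2.boxPoints(cv2.minAreaRect(c));P=onz(C,bx,.2285);print(bx.round().tolist(),P.round(3).tolist(),P.mean(0).round(3))
E
```

```text
[[0.594 0.003 0.099]
 [0.627 0.02  0.099]] 25.75074924442629
t 3.55 pos [0.5142 0.1015 0.4314] q [0.08 0.21 1.25 0.   1.68 1.23] F [ 0.3 -0.3  0.1] w 0.0856 0.0
axes x,y,z: [[0.913, 0.408, 0.0], [0.408, -0.913, -0.0], [0.0, 0.0, -1.0]]
turn [-0.   -0.01  0.11]
[[202.0, 323.0], [311.0, 315.0], [314.0, 356.0], [205.0, 364.0]] [[0.271, 0.145, 0.229], [0.339, 0.026, 0.229], [0.282, -0.004, 0.229], [0.209, 0.121, 0.229]] [0.275 0.072 0.229]
[[430.0, 96.0], [469.0, 96.0], [469.0, 133.0], [430.0, 133.0]] [[0.625, 0.023, 0.229], [0.642, -0.013, 0.229], [0.61, -0.032, 0.229], [0.593, 0.005, 0.229]] [ 0.617 -0.004  0.229]
[[91.0, 0.0], [175.0, 0.0], [175.0, 25.0], [91.0, 25.0]] [[0.574, 0.358, 0.229], [0.605, 0.283, 0.229], [0.584, 0.276, 0.229], [0.553, 0.353, 0.229]] [0.579 0.317 0.229]
```

Call:
carry_out(targets=[{"gripper":1,"dp":[0,0,0],"turn":[0,0,-2]},{"gripper":1,"dp":[0,0,0],"turn":[0,8.4,0]},{"gripper":1,"dp":[0,0,0],"turn":[0,8.4,0]},{"gripper":1,"dp":[0,0,0],"turn":[0,8.4,0]},{"gripper":1,"dp":[0,0,0],"turn":[0,8.4,0]},{"gripper":1,"dp":[0,0,0],"turn":[0,8.4,0]},{"gripper":1,"dp":[0,0,0],"turn":[0,8,0]},{"gripper":1,"dp":[0,0,0],"turn":[0,0,0]},{"gripper":1,"dp":[0,0,0],"turn":[0,0,0]}])

```text
t: 4.5
tool_pos: [0.5145, 0.1016, 0.4311]
tcp_rot: [0.888, 0.209, 0.399, -0.094]
wrist_force: [-0.5, 0.2, 0.3]
width: 0.0852
gripper_force: 0.0
```

```bash
python3 - <<'E'
from h import *
Rt=down(26,50);P=np.array([.617,-.004,.166]);z=Rt.as_matrix()[:,2]
go(P-.1*z,Rt)
E
```

```text
t 4.5 pos [0.5145 0.1016 0.4311] q [-0.24 -0.11  1.89  0.74  0.8   0.49] F [-0.5  0.2  0.3] w 0.0852 0.0
axes x,y,z: [[0.594, 0.296, 0.748], [0.447, -0.895, -0.001], [0.669, 0.335, -0.663]]
dp [-0.1714  0.1397  0.1092]
turn [-0.43  1.56  0.3 ]
```

Call:
carry_out(targets=[{"gripper":1,"dp":[-0.0215,0.0175,0.0137],"turn":[0,0.2,0]},{"gripper":1,"dp":[-0.0215,0.0175,0.0137],"turn":[0,0.2,0]},{"gripper":1,"dp":[-0.0215,0.0175,0.0137],"turn":[0,0.2,0]},{"gripper":1,"dp":[-0.0215,0.0175,0.0137],"turn":[0,0.2,0]},{"gripper":1,"dp":[-0.0215,0.0175,0.0137],"turn":[0,0.2,0]},{"gripper":1,"dp":[-0.0215,0.0175,0.0137],"turn":[0,0.2,0]},{"gripper":1,"dp":[-0.0215,0.0175,0.0137],"turn":[0,0.2,0]},{"gripper":1,"dp":[-0.0215,0.0175,0.0137],"turn":[0,0.2,0]},{"gripper":1,"dp":[0,0,0],"turn":[0,0,0]},{"gripper":1,"dp":[0,0,0],"turn":[0,0,0]}])

```text
t: 5.5
tool_pos: [0.5518, -0.0353, 0.2289]
tcp_rot: [0.882, 0.208, 0.412, -0.099]
wrist_force: [0.2, 0.9, 0.4]
width: 0.0854
gripper_force: 0.0
```

```bash
python3 - <<'E'
from h import *
Rt=down(26,50);P=np.array([.617,-.004,.166]);z=Rt.as_matrix()[:,2]
go(P+.02*z,Rt)
E
```

```text
t 5.5 pos [ 0.5518 -0.0353  0.2289] q [-0.61  0.35  2.12  1.4   0.76 -0.64] F [0.2 0.9 0.4] w 0.0854 0.0
axes x,y,z: [[0.574, 0.285, 0.768], [0.449, -0.894, -0.004], [0.685, 0.347, -0.641]]
dp [-0.002   0.0018  0.1158]
turn [-0.64 -0.16  0.25]
```

Call:
carry_out(targets=[{"gripper":1,"dp":[-0.002,0.0018,0.017],"turn":[-0.5,0,0]},{"gripper":1,"dp":[0,0,0.02],"turn":[0,0,0]},{"gripper":1,"dp":[0,0,0.02],"turn":[0,0,0]},{"gripper":1,"dp":[0,0,0.02],"turn":[0,0,0]},{"gripper":1,"dp":[0,0,0.02],"turn":[0,0,0]},{"gripper":1,"dp":[0,0,0.019],"turn":[0,0,0]},{"gripper":1,"dp":[0,0,0],"turn":[0,0,0]},{"gripper":1,"dp":[0,0,0],"turn":[0,0,0]}])

```text
t: 6.3
tool_pos: [0.6309, 0.0024, 0.1545]
tcp_rot: [0.881, 0.206, 0.414, -0.095]
wrist_force: [-0.5, -0.0, 0.8]
width: 0.0857
gripper_force: 0.0
```

```bash
python3 - <<'E'
from h import *
Rt=down(26,50);P=np.array([.617,-.004,.166]);z=Rt.as_matrix()[:,2]
go(P+.02*z,Rt)
w=shot('wrist','w3.png')[1];s=shot('side','s3.png')[1]
cv2.imwrite('pics/c3.png',np.hstack([cv2.resize(w,(480,300)),cv2.resize(s[100:300,180:393],(320,300))]))
E
```

```text
t 6.3 pos [0.6309 0.0024 0.1545] q [-0.42  0.57  2.05  1.75  0.64 -0.88] F [-0.5 -0.   0.8] w 0.0857 0.0
axes x,y,z: [[0.572, 0.285, 0.769], [0.442, -0.897, 0.004], [0.691, 0.338, -0.639]]
dp [-0.001  -0.0004  0.0009]
turn [-0.06 -0.28  0.33]
```

View pics/c3.png

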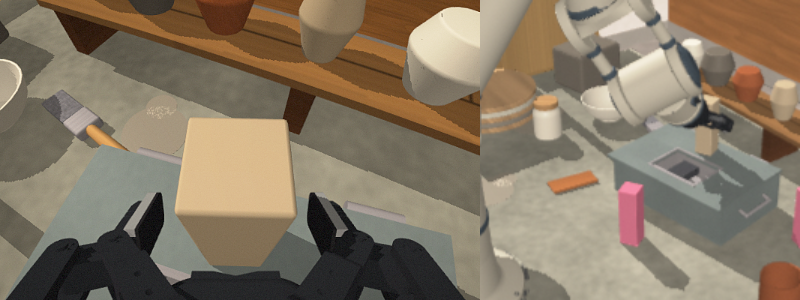

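The prop sits centred between the pads (wrist view, top face at about (235,165) in the composite). Closing on it.

Call:
carry_out(targets=[{"gripper":-1,"dp":[0,0,0],"turn":[0,0,0]},{"gripper":-1,"dp":[0,0,0],"turn":[0,0,0]},{"gripper":-1,"dp":[0,0,0],"turn":[0,0,0]},{"gripper":-1,"dp":[0,0,0],"turn":[0,0,0]},{"gripper":-1,"dp":[0,0,0],"turn":[0,0,0]},{"gripper":-1,"dp":[0,0,0],"turn":[0,0,0]},{"gripper":-1,"dp":[0,0,0],"turn":[0,0,0]},{"gripper":-1,"dp":[0,0,0],"turn":[0,0,0]}])

```text
t: 7.2
tool_pos: [0.6306, 0.0009, 0.1533]
tcp_rot: [0.882, 0.205, 0.414, -0.094]
wrist_force: [-5.3, -2.1, 6.9]
width: 0.0395
gripper_force: 56.8
```

Call:
carry_out(targets=[{"gripper":-1,"dp":[0.008,0,-0.0064],"turn":[0,0,0]},{"gripper":-1,"dp":[0.0154,0,-0.0128],"turn":[0,0,0]},{"gripper":-1,"dp":[0.0154,0,-0.0128],"turn":[0,0,0]},{"gripper":-1,"dp":[0.0154,0,-0.0128],"turn":[0,0,0]},{"gripper":-1,"dp":[0.0154,0,-0.0128],"turn":[0,0,0]},{"gripper":-1,"dp":[0.0154,0,-0.0128],"turn":[0,0,0]},{"gripper":-1,"dp":[0.0154,0,-0.0128],"turn":[0,0,0]},{"gripper":-1,"dp":[0.008,0,-0.0064],"turn":[0,0,0]},{"gripper":-1,"dp":[0,0,0],"turn":[0,0,0]}])

```text
t: 8.1
tool_pos: [0.6309, 0.0015, 0.2947]
tcp_rot: [0.882, 0.205, 0.414, -0.094]
wrist_force: [1.3, 0.3, -5.4]
width: 0.0394
gripper_force: 57.3
```

```bash
python3 - <<'E'
from h import *
go([.53,.28,.30])
E
```

```text
t 8.1 pos [0.6309 0.0015 0.2947] q [-0.42  0.28  1.91  1.2   0.68 -0.19] F [ 1.3  0.3 -5.4] w 0.0394 57.3
axes x,y,z: [[0.573, 0.284, 0.769], [0.44, -0.898, 0.005], [0.692, 0.336, -0.64]]
dp [ 0.0255 -0.2945  0.0202]
```

Call:
carry_out(targets=[{"gripper":-1,"dp":[0.0026,-0.0295,0.002],"turn":[0,0,0]},{"gripper":-1,"dp":[0.0026,-0.0295,0.002],"turn":[0,0,0]},{"gripper":-1,"dp":[0.0026,-0.0295,0.002],"turn":[0,0,0]},{"gripper":-1,"dp":[0.0026,-0.0295,0.002],"turn":[0,0,0]},{"gripper":-1,"dp":[0.0026,-0.0295,0.002],"turn":[0,0,0]},{"gripper":-1,"dp":[0.0026,-0.0295,0.002],"turn":[0,0,0]},{"gripper":-1,"dp":[0.0026,-0.0295,0.002],"turn":[0,0,0]},{"gripper":-1,"dp":[0.0026,-0.0295,0.002],"turn":[0,0,0]},{"gripper":-1,"dp":[0.0026,-0.0295,0.002],"turn":[0,0,0]},{"gripper":-1,"dp":[0.0026,-0.0295,0.002],"turn":[0,0,0]}])

```text
t: 9.1
tool_pos: [0.5306, 0.2752, 0.2995]
tcp_rot: [0.883, 0.207, 0.41, -0.097]
wrist_force: [-0.5, -0.4, -5.1]
width: 0.0394
gripper_force: 58.1
```

Call:
carry_out(targets=[{"gripper":-1,"dp":[0,0,0],"turn":[0,-8,0]},{"gripper":-1,"dp":[0,0,0],"turn":[0,-8,0]},{"gripper":-1,"dp":[0,0,0],"turn":[0,-8,0]},{"gripper":-1,"dp":[0,0,0],"turn":[0,-8,0]},{"gripper":-1,"dp":[0,0,0],"turn":[0,-8,0]},{"gripper":-1,"dp":[0,0,0],"turn":[0,-8,0]},{"gripper":-1,"dp":[0,0,0],"turn":[0,-8,0]},{"gripper":-1,"dp":[0,0,0],"turn":[0,-8,0]},{"gripper":-1,"dp":[0,0,0],"turn":[0,0,0]},{"gripper":-1,"dp":[0,0,0],"turn":[0,0,0]}])

```text
t: 10.1
tool_pos: [0.5281, 0.3058, 0.3049]
tcp_rot: [0.963, 0.263, 0.037, -0.04]
wrist_force: [0.2, -0.1, -4.7]
width: 0.0394
gripper_force: 58.2
```

```bash
python3 - <<'E'
from h import *
go([.53,.28,.20],down(26,-40))
E
```

```text
t 10.1 pos [0.5281 0.3058 0.3049] q [0.39 0.37 1.35 0.07 1.34 1.41] F [ 0.2 -0.1 -4.7] w 0.0394 58.2
axes x,y,z: [[0.859, 0.503, 0.091], [0.509, -0.859, -0.057], [0.05, 0.096, -0.994]]
dp [-0.021   0.0291  0.1019]
turn [ -1.78 -45.08   5.56]
```

Call:
carry_out(targets=[{"gripper":-1,"dp":[-0.0035,0.005,0],"turn":[-0.3,-7.5,0.9]},{"gripper":-1,"dp":[-0.0035,0.005,0],"turn":[-0.3,-7.5,0.9]},{"gripper":-1,"dp":[-0.0035,0.005,0],"turn":[-0.3,-7.5,0.9]},{"gripper":-1,"dp":[-0.0035,0.005,0],"turn":[-0.3,-7.5,0.9]},{"gripper":-1,"dp":[-0.0035,0.005,0],"turn":[-0.3,-7.5,0.9]},{"gripper":-1,"dp":[-0.0035,0.005,0],"turn":[-0.3,-7.5,0.9]},{"gripper":-1,"dp":[0,0,0],"turn":[0,0,0]},{"gripper":-1,"dp":[0,0,0],"turn":[0,0,0]}])

```text
t: 10.9
tool_pos: [0.5252, 0.2696, 0.3092]
tcp_rot: [0.916, 0.213, -0.331, 0.076]
wrist_force: [-0.5, 0.1, -4.8]
width: 0.0397
gripper_force: 58.1
```

```bash
python3 - <<'E'
from h import *
Rt=down(26,-40); z=Rt.as_matrix()[:,2]
go(np.array([.53,.28,.035])+.02*z,Rt)
C,im=shot('side','s4.png')
cv2.imwrite('pics/c4.png',cv2.resize(im[60:260,140:400],(780,600)))
E
```

```text
t 10.9 pos [0.5252 0.2696 0.3092] q [ 0.39  0.77  0.79 -0.05  2.27  1.49] F [-0.5  0.1 -4.8] w 0.0397 58.1
axes x,y,z: [[0.691, 0.339, -0.639], [0.44, -0.898, -0.001], [-0.574, -0.281, -0.77]]
dp [ 0.1818 -0.007   0.2253]
turn [ 0.05 -0.31  0.13]
```

View pics/c4.png

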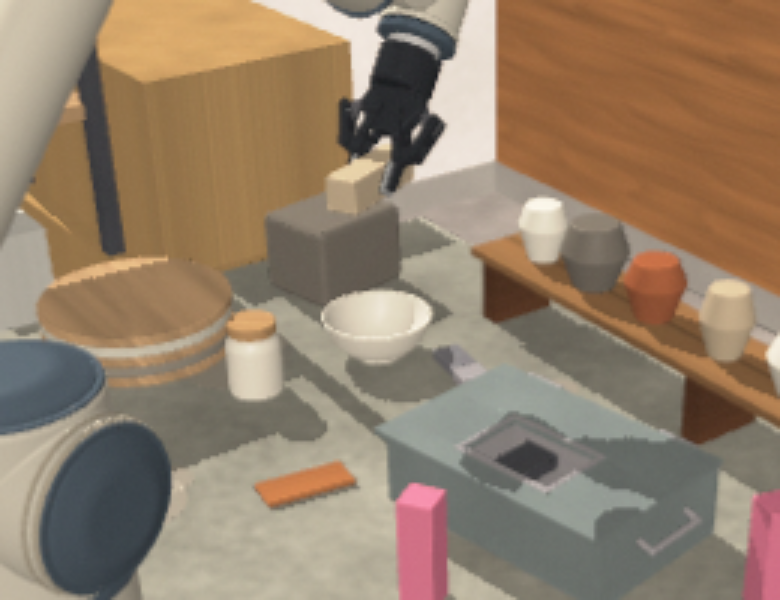

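The prop is held horizontal, at about (370,180) in the crop. The bench spot is clear.

Call:
carry_out(targets=[{"gripper":-1,"dp":[0.0227,-0.0009,0.0282],"turn":[0,0,0]},{"gripper":-1,"dp":[0.0227,-0.0009,0.0282],"turn":[0,0,0]},{"gripper":-1,"dp":[0.0227,-0.0009,0.0282],"turn":[0,0,0]},{"gripper":-1,"dp":[0.0227,-0.0009,0.0282],"turn":[0,0,0]},{"gripper":-1,"dp":[0.0227,-0.0009,0.0282],"turn":[0,0,0]},{"gripper":-1,"dp":[0.0227,-0.0009,0.0282],"turn":[0,0,0]},{"gripper":-1,"dp":[0.0227,-0.0009,0.0282],"turn":[0,0,0]},{"gripper":-1,"dp":[0.0227,-0.0009,0.0282],"turn":[0,0,0]},{"gripper":-1,"dp":[0,0,0],"turn":[0,0,0]},{"gripper":-1,"dp":[0,0,0],"turn":[0,0,0]}])

```text
t: 11.95
tool_pos: [0.5175, 0.2737, 0.023]
tcp_rot: [0.916, 0.212, -0.331, 0.077]
wrist_force: [0.4, -0.5, -4.9]
width: 0.0394
gripper_force: 58.0
```

Call:
carry_out(targets=[{"gripper":-1,"dp":[0.0019,0,0.0023],"turn":[0,0,0]},{"gripper":-1,"dp":[0.0019,0,0.0023],"turn":[0,0,0]},{"gripper":-1,"dp":[0.0013,0,0.0015],"turn":[0,0,0]},{"gripper":-1,"dp":[0.0013,0,0.0015],"turn":[0,0,0]},{"gripper":-1,"dp":[0,0,0],"turn":[0,0,0]},{"gripper":-1,"dp":[0,0,0],"turn":[0,0,0]}])

```text
t: 12.55
tool_pos: [0.5171, 0.2734, 0.0111]
tcp_rot: [0.916, 0.212, -0.332, 0.077]
wrist_force: [-0.6, 0.1, -4.2]
width: 0.0395
gripper_force: 58.1
```

Call:
carry_out(targets=[{"gripper":-1,"dp":[0.00065,0,0.00075],"turn":[0,0,0]},{"gripper":-1,"dp":[0.00065,0,0.00075],"turn":[0,0,0]},{"gripper":-1,"dp":[0.00065,0,0.00075],"turn":[0,0,0]},{"gripper":-1,"dp":[0,0,0],"turn":[0,0,0]}])

```text
t: 12.95
tool_pos: [0.5171, 0.2733, 0.008]
tcp_rot: [0.916, 0.212, -0.333, 0.077]
wrist_force: [0.7, -0.2, -4.9]
width: 0.0399
gripper_force: 58.1
```

Call:
carry_out(targets=[{"gripper":-1,"dp":[0.00065,0,0.00075],"turn":[0,0,0]},{"gripper":-1,"dp":[0.00065,0,0.00075],"turn":[0,0,0]},{"gripper":-1,"dp":[0,0,0],"turn":[0,0,0]}])

```text
t: 13.25
tool_pos: [0.5172, 0.2734, 0.0063]
tcp_rot: [0.916, 0.212, -0.333, 0.077]
wrist_force: [-0.0, -0.3, -2.0]
width: 0.0394
gripper_force: 58.5
```

Call:
carry_out(targets=[{"gripper":-1,"dp":[0.00065,0,0.00075],"turn":[0,0,0]},{"gripper":-1,"dp":[0.00065,0,0.00075],"turn":[0,0,0]},{"gripper":-1,"dp":[0,0,0],"turn":[0,0,0]}])

```text
t: 13.55
tool_pos: [0.5171, 0.2733, 0.006]
tcp_rot: [0.916, 0.212, -0.333, 0.077]
wrist_force: [-3.2, -2.1, 19.5]
width: 0.0391
gripper_force: 59.1
```

Call:
carry_out(targets=[{"gripper":0.6,"dp":[0,0,0],"turn":[0,0,0]},{"gripper":0.6,"dp":[0,0,0],"turn":[0,0,0]},{"gripper":0.6,"dp":[0,0,0],"turn":[0,0,0]},{"gripper":0.6,"dp":[0,0,0],"turn":[0,0,0]},{"gripper":0.6,"dp":[0,0,0],"turn":[0,0,0]},{"gripper":0.6,"dp":[0,0,-0.02],"turn":[0,0,0]},{"gripper":0.6,"dp":[0,0,-0.03],"turn":[0,0,0]},{"gripper":0.6,"dp":[0,0,-0.04],"turn":[0,0,0]},{"gripper":0.6,"dp":[0,0,-0.04],"turn":[0,0,0]},{"gripper":0.6,"dp":[0,0,-0.04],"turn":[0,0,0]}])

```text
t: 14.55
tool_pos: [0.6157, 0.3218, 0.1361]
tcp_rot: [0.916, 0.212, -0.333, 0.077]
wrist_force: [1.3, -0.1, -0.6]
width: 0.0682
gripper_force: 0.0
```

Call:
carry_out(targets=[{"gripper":0.6,"dp":[0,0,-0.03],"turn":[0,8,0]},{"gripper":0.6,"dp":[0,0,-0.03],"turn":[0,8,0]},{"gripper":0.6,"dp":[0,0,-0.03],"turn":[0,8,0]},{"gripper":0.6,"dp":[0,0,0],"turn":[0,8,0]},{"gripper":0.6,"dp":[0,0,0],"turn":[0,8,0]},{"gripper":0.6,"dp":[0,0,0],"turn":[0,0,5]},{"gripper":0.6,"dp":[0,0,0],"turn":[0,0,5]},{"gripper":0.6,"dp":[0,0,0],"turn":[0,0,6]},{"gripper":0.6,"dp":[0,0,0],"turn":[0,0,0]},{"gripper":0.6,"dp":[0,0,0],"turn":[0,0,0]}])

```text
t: 15.55
tool_pos: [0.6576, 0.3423, 0.2103]
tcp_rot: [0.996, 0.09, -0.001, 0.001]
wrist_force: [0.5, -0.4, -0.7]
width: 0.0684
gripper_force: 0.0
```

```bash
python3 - <<'E'
from h import *
go([.52,-.035,.30],down(10.2))
C,im=shot('wrist','w5.png')
f=cv2.GaussianBlur(im,(3,3),0).astype(int)
m=((f[...,2]-f[...,0]>30)&(f[...,2]>140)&(f[...,2]-f[...,1]<45)).astype(np.uint8)*255
for c in cv2.findContours(m,0,2)[0]:
    if cv2.contourArea(c)>600:
        bx=cv2.boxPoints(cv2.minAreaRect(c));P=onz(C,bx,.04);print(bx.round().tolist(),P.round(3).tolist(),P.mean(0).round(3))
C,t=shot('top','t5.png')
cv2.imwrite('pics/c5.png',np.hstack([cv2.resize(im,(480,300)),cv2.resize(t[140:260,200:328],(320,300))]))
E
```

```text
t 15.55 pos [0.6576 0.3423 0.2103] q [ 0.4   0.68  1.04 -0.    1.42  1.79] F [ 0.5 -0.4 -0.7] w 0.0684 0.0
axes x,y,z: [[0.984, 0.178, -0.002], [0.178, -0.984, 0.001], [-0.002, -0.002, -1.0]]
dp [-0.2028  0.3468 -0.0889]
turn [0.07 0.11 0.07]
[[-11.0, 358.0], [0.0, 303.0], [90.0, 322.0], [79.0, 377.0]] [[0.343, 0.707, 0.04], [0.437, 0.675, 0.04], [0.435, 0.565, 0.04], [0.343, 0.586, 0.04]] [0.389 0.633 0.04 ]
[[284.0, 258.0], [348.0, 226.0], [408.0, 344.0], [343.0, 376.0]] [[0.56, 0.355, 0.04], [0.608, 0.297, 0.04], [0.473, 0.197, 0.04], [0.412, 0.26, 0.04]] [0.513 0.277 0.04 ]
[[132.0, 258.0], [139.0, 62.0], [301.0, 67.0], [294.0, 264.0]] [[0.53, 0.515, 0.04], [0.729, 0.511, 0.04], [0.748, 0.369, 0.04], [0.555, 0.344, 0.04]] [0.641 0.435 0.04 ]
[[340.0, 209.0], [507.0, 1.0], [669.0, 130.0], [502.0, 339.0]] [[0.625, 0.309, 0.04], [0.835, 0.206, 0.04], [0.763, 0.002, 0.04], [0.498, 0.087, 0.04]] [0.68  0.151 0.04 ]
```

View pics/c5.png

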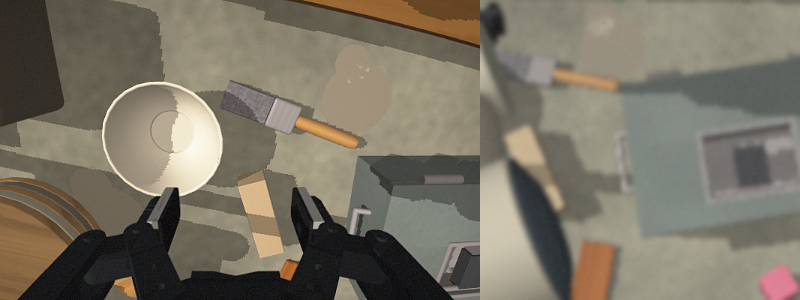

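The prop lies flat on the bench (left view, about (260,215)), and the brush, bowl and rib have not been disturbed. Next, above the paddle.

Call:
carry_out(targets=[{"gripper":0.5,"dp":[-0.0203,0.0347,-0.0089],"turn":[0,0,0]},{"gripper":0.5,"dp":[-0.0203,0.0347,-0.0089],"turn":[0,0,0]},{"gripper":0.5,"dp":[-0.0203,0.0347,-0.0089],"turn":[0,0,0]},{"gripper":0.5,"dp":[-0.0203,0.0347,-0.0089],"turn":[0,0,0]},{"gripper":0.5,"dp":[-0.0203,0.0347,-0.0089],"turn":[0,0,0]},{"gripper":0.5,"dp":[-0.0203,0.0347,-0.0089],"turn":[0,0,0]},{"gripper":0.5,"dp":[-0.0203,0.0347,-0.0089],"turn":[0,0,0]},{"gripper":0.5,"dp":[-0.0203,0.0347,-0.0089],"turn":[0,0,0]},{"gripper":0.5,"dp":[-0.0203,0.0347,-0.0089],"turn":[0,0,0]},{"gripper":0.5,"dp":[-0.0203,0.0347,-0.0089],"turn":[0,0,0]}])

```text
t: 16.65
tool_pos: [0.518, -0.0361, 0.3006]
tcp_rot: [0.996, 0.089, -0.001, 0.001]
wrist_force: [0.2, 0.4, -0.3]
width: 0.0644
gripper_force: 0.0
```

Call:
carry_out(targets=[{"gripper":0.5,"dp":[0,0,0],"turn":[0,0,0]},{"gripper":0.5,"dp":[0,0,0],"turn":[0,0,0]},{"gripper":0.5,"dp":[0,0,0],"turn":[0,0,0]}])

```text
t: 16.95
tool_pos: [0.5189, -0.0341, 0.2999]
tcp_rot: [0.996, 0.089, -0.001, 0.001]
wrist_force: [0.7, 0.5, -1.3]
width: 0.0641
gripper_force: 0.0
```

```bash
python3 - <<'E'
from h import *
go([.539,-.031,.20],down(10.2))
C,im=shot('wrist','w6.png'); np.save('w6.npy',C[2])
cv2.imwrite('pics/c6.png',im)
E
```

```text
t 16.95 pos [ 0.5189 -0.0341  0.2999] q [-0.18  0.28  1.5  -0.    1.36  1.21] F [ 0.7  0.5 -1.3] w 0.0641 0.0
axes x,y,z: [[0.984, 0.176, -0.002], [0.176, -0.984, 0.001], [-0.002, -0.001, -1.0]]
dp [0.0205 0.0004 0.0999]
turn [ 0.05  0.11 -0.04]
```

View pics/c6.png

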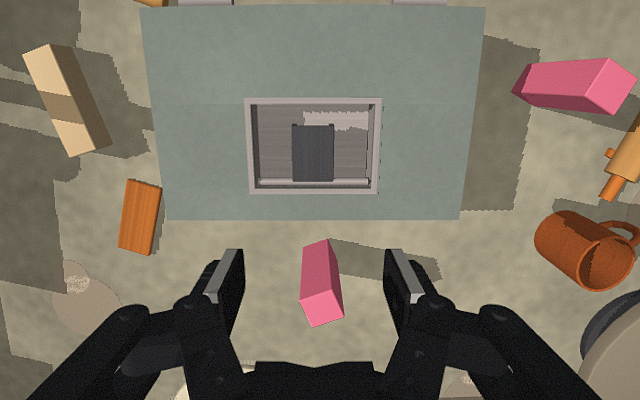

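The wrist view shows the paddle's top face from (292,125) to (333,182), and the lid corners at (140,8), (485,8), (459,220) and (167,220).

```bash
python3 - <<'E'
from h import *
K,d,_=cam('wrist'); C=(K,d,np.load('w6.npy'))
P=onz(C,[(292,126),(333.5,126),(333.5,182),(293.5,182)],.096)
print(P.round(4).tolist()); ex=np.array([np.cos(np.radians(10.2)),np.sin(np.radians(10.2)),0])
fe=(P[0]+P[1])/2; fr=(P[2]+P[3])/2; print('free end',fe,'len',np.linalg.norm(fe-fr),'w',np.linalg.norm(P[0]-P[1]),'grip',fe-.018*ex)
v=P[1]-P[0];print('yaw',np.degrees(np.arctan2(v[1],v[0]))+90)
Q=onz(C,[(140,8),(485,8),(459,220),(167,220)],.0985);print(Q.round(3).tolist(),'edge mid',((Q[2]+Q[3])/2).round(4))
for a,b in((0,1),(3,2)): v=Q[b]-Q[a];print(np.degrees(np.arctan2(v[1],v[0]))+90)
go((fe-.018*ex)*[1,1,0]+[0,0,.0735],down(10.2))
E
```

```text
[[0.5535, -0.0066, 0.096], [0.5609, -0.0482, 0.096], [0.5027, -0.0596, 0.096], [0.4952, -0.0175, 0.096]]
free end [ 0.55718447 -0.02739152  0.096     ] len 0.059306770972492734 w 0.04221333129215461 grip [ 0.53946895 -0.03057904  0.096     ]
yaw 10.125935211968141
[[0.638, 0.151, 0.099], [0.695, -0.167, 0.099], [0.485, -0.206, 0.099], [0.428, 0.115, 0.099]] edge mid [ 0.4563 -0.0457  0.0985]
10.1337294540524
10.11448969122361
t 17.0 pos [ 0.5189 -0.0339  0.2998] q [-0.18  0.28  1.5  -0.    1.36  1.21] F [ 0.7 -0.1  0.1] w 0.0641 0.0
axes x,y,z: [[0.984, 0.177, -0.002], [0.177, -0.984, 0.001], [-0.002, -0.001, -1.0]]
dp [2.130e-02 1.000e-04 2.263e-01]
turn [ 0.05  0.12 -0.02]
```

Call:
carry_out(targets=[{"gripper":0.5,"dp":[0.0053,0,0.03],"turn":[0,0,0]},{"gripper":0.5,"dp":[0.0053,0,0.03],"turn":[0,0,0]},{"gripper":0.5,"dp":[0.0053,0,0.03],"turn":[0,0,0]},{"gripper":0.5,"dp":[0.0053,0,0.03],"turn":[0,0,0]},{"gripper":0.5,"dp":[0,0,0.03],"turn":[0,0,0]},{"gripper":0.5,"dp":[0,0,0.025],"turn":[0,0,0]},{"gripper":0.5,"dp":[0,0,0.02],"turn":[0,0,0]},{"gripper":0.5,"dp":[0,0,0.02],"turn":[0,0,0]},{"gripper":0.5,"dp":[0,0,0.011],"turn":[0,0,0]},{"gripper":0.5,"dp":[0,0,0],"turn":[0,0,0]}])

```text
t: 18.0
tool_pos: [0.5386, -0.0306, 0.0728]
tcp_rot: [0.996, 0.089, -0.002, 0.0]
wrist_force: [0.1, -0.4, 1.2]
width: 0.0641
gripper_force: 0.0
```

Call:
carry_out(targets=[{"gripper":-1,"dp":[0,0,0],"turn":[0,0,0]},{"gripper":-1,"dp":[0,0,0],"turn":[0,0,0]},{"gripper":-1,"dp":[0,0,0],"turn":[0,0,0]},{"gripper":-1,"dp":[0,0,0],"turn":[0,0,0]},{"gripper":-1,"dp":[0,0,0],"turn":[0,0,0]},{"gripper":-1,"dp":[0,0,0],"turn":[0,0,0]}])

```text
t: 18.6
tool_pos: [0.5397, -0.0299, 0.0753]
tcp_rot: [0.996, 0.088, 0.0, -0.0]
wrist_force: [0.8, 16.5, 5.0]
width: 0.0431
gripper_force: 60.1
```

```bash
python3 - <<'E'
from h import *
go(None,down(10.13))
E
cat > path.py <<'E'
from h import *
# rows following grip arc; th = paddle, ph = lid (rad); pad point k behind TCP
E=np.array([np.cos(np.radians(10.13)),np.sin(np.radians(10.13))])
def tcp2(ph,th,k):
    r=lambda a,v:np.array([v[0]*np.cos(a)-v[1]*np.sin(a),v[0]*np.sin(a)+v[1]*np.cos(a)]) # ccw x->z
    g=r(-ph,np.array([-.172,.002])+r(th,np.array([.042,-.004])))
    return g+r(th-ph,np.array([0,-k]))   # rel hinge, x-z
def rows(seq,k):
    # tool x = +ex (heading), tool z down, turn about tool y by a ccw-neg; tool y=-ey -> +turn tilts z to +x = ccw
    for (p0,t0),(p1,t1) in zip(seq,seq[1:]):
        d=tcp2(p1,t1,k)-tcp2(p0,t0,k); a=t0-p0
        x=np.array([np.cos(a),np.sin(a)]); z=np.array([np.sin(a),-np.cos(a)])
        print((p1,t1),'dp',(d@x).round(4),0,(d@z).round(4),'turn y',np.degrees((t1-p1)-(t0-p0)).round(2))
E
python3 - <<'E'
from path import *
k=.025-.010
th=np.linspace(0,.36,7); rows([(0,round(float(t),3)) for t in th]+[(round(float(p),3),.36) for p in np.linspace(.07,.98,14)],k)
E
```

```text
t 18.6 pos [ 0.5397 -0.0299  0.0753] q [-0.17  0.58  1.72  0.    0.84  1.23] F [ 0.8 16.5  5. ] w 0.0431 60.1
axes x,y,z: [[0.984, 0.176, 0.0], [0.176, -0.984, -0.0], [0.0, 0.0, -1.0]]
turn [-0.01 -0.01 -0.02]
(0, 0.06) dp 0.0011 0 -0.0026 turn y 3.44
(0, 0.12) dp 0.0011 0 -0.0026 turn y 3.44
(0, 0.18) dp 0.0011 0 -0.0026 turn y 3.44
(0, 0.24) dp 0.0011 0 -0.0026 turn y 3.44
(0, 0.3) dp 0.0011 0 -0.0026 turn y 3.44
(0, 0.36) dp 0.0011 0 -0.0026 turn y 3.44
(0.07, 0.36) dp 0.0033 0 -0.0082 turn y -4.01
(0.14, 0.36) dp 0.0033 0 -0.0082 turn y -4.01
(0.21, 0.36) dp 0.0033 0 -0.0082 turn y -4.01
(0.28, 0.36) dp 0.0033 0 -0.0082 turn y -4.01
(0.35, 0.36) dp 0.0033 0 -0.0082 turn y -4.01
(0.42, 0.36) dp 0.0033 0 -0.0082 turn y -4.01
(0.49, 0.36) dp 0.0033 0 -0.0082 turn y -4.01
(0.56, 0.36) dp 0.0033 0 -0.0082 turn y -4.01
(0.63, 0.36) dp 0.0033 0 -0.0082 turn y -4.01
(0.7, 0.36) dp 0.0033 0 -0.0082 turn y -4.01
(0.77, 0.36) dp 0.0033 0 -0.0082 turn y -4.01
(0.84, 0.36) dp 0.0033 0 -0.0082 turn y -4.01
(0.91, 0.36) dp 0.0033 0 -0.0082 turn y -4.01
(0.98, 0.36) dp 0.0033 0 -0.0082 turn y -4.01
```

Call:
carry_out(targets=[{"gripper":-1,"dp":[0,-0.001,0],"turn":[0,0,0]},{"gripper":-1,"dp":[0.0011,0,-0.0026],"turn":[0,3.44,0]},{"gripper":-1,"dp":[0.0011,0,-0.0026],"turn":[0,3.44,0]},{"gripper":-1,"dp":[0.0011,0,-0.0026],"turn":[0,3.44,0]},{"gripper":-1,"dp":[0,0,0],"turn":[0,0,0]}])

```text
t: 19.1
tool_pos: [0.542, -0.0294, 0.0834]
tcp_rot: [0.992, 0.088, 0.091, -0.007]
wrist_force: [5.1, 11.1, -6.6]
width: 0.0425
gripper_force: 62.2
```

Call:
carry_out(targets=[{"gripper":-1,"dp":[0.0011,0,-0.0026],"turn":[0,3.44,0]},{"gripper":-1,"dp":[0.0011,0,-0.0026],"turn":[0,3.44,0]},{"gripper":-1,"dp":[0.0011,0,-0.0026],"turn":[0,3.44,0]},{"gripper":-1,"dp":[0,0,0],"turn":[0,0,0]}])

```text
t: 19.5
tool_pos: [0.543, -0.0291, 0.0914]
tcp_rot: [0.98, 0.087, 0.179, -0.015]
wrist_force: [3.8, 8.2, -6.0]
width: 0.0423
gripper_force: 63.2
```

Call:
carry_out(targets=[{"gripper":-1,"dp":[0.0033,0,-0.0082],"turn":[0,-4,0]},{"gripper":-1,"dp":[0.0033,0,-0.0082],"turn":[0,-4,0]},{"gripper":-1,"dp":[0.0033,0,-0.0082],"turn":[0,-4,0]},{"gripper":-1,"dp":[0,0,0],"turn":[0,0,0]}])

```text
t: 19.9
tool_pos: [0.5453, -0.0285, 0.1182]
tcp_rot: [0.993, 0.089, 0.072, -0.006]
wrist_force: [-8.4, -2.3, 1.0]
width: 0.0423
gripper_force: 68.0
```

Call:
carry_out(targets=[{"gripper":-1,"dp":[0.0033,0,-0.0082],"turn":[0,-4,0]},{"gripper":-1,"dp":[0.0033,0,-0.0082],"turn":[0,-4,0]},{"gripper":-1,"dp":[0.0033,0,-0.0082],"turn":[0,-4,0]},{"gripper":-1,"dp":[0,0,0],"turn":[0,0,0]}])

```text
t: 20.3
tool_pos: [0.5536, -0.0271, 0.1433]
tcp_rot: [0.996, 0.089, -0.032, 0.003]
wrist_force: [-6.4, 2.2, 1.3]
width: 0.0424
gripper_force: 68.3
```

```bash
python3 - <<'E'
from path import *
go(None)
s=env.get_state(); H=np.array([.6675,-.0077]); p=np.array(s['tool_pos']); print('rel hinge',(p[:2]-H)@E,p[2]-.0905,'model',tcp2(.42,.36,.015))
C,im=shot('side','s7.png'); cv2.imwrite('pics/c7.png',im[100:300,200:420].repeat(2,0).repeat(2,1))
E
```

```text
t 20.3 pos [ 0.5536 -0.0271  0.1433] q [-0.14  0.52  1.57 -0.02  1.1   1.26] F [-6.4  2.2  1.3] w 0.0424 68.3
axes x,y,z: [[0.982, 0.176, -0.064], [0.177, -0.984, 0.001], [-0.063, -0.012, -0.998]]
rel hinge -0.11555307183942079 0.05282725780299852 model [-0.11545067  0.05047668]
```

View pics/c7.png

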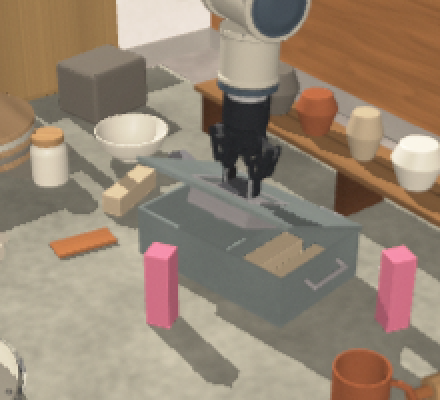

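The lid is opening: its front edge runs about (140,155)–(270,230), and the two stored props show in the right bay. Continuing.

Call:
carry_out(targets=[{"gripper":-1,"dp":[0.0033,0,-0.0082],"turn":[0,-4,0]},{"gripper":-1,"dp":[0.0033,0,-0.0082],"turn":[0,-4,0]},{"gripper":-1,"dp":[0.0033,0,-0.0082],"turn":[0,-4,0]},{"gripper":-1,"dp":[0.0033,0,-0.0082],"turn":[0,-4,0]},{"gripper":-1,"dp":[0.0033,0,-0.0082],"turn":[0,-4,0]}])

```text
t: 20.85
tool_pos: [0.5774, -0.0228, 0.1795]
tcp_rot: [0.975, 0.086, -0.203, 0.018]
wrist_force: [1.9, 2.2, -16.3]
width: 0.0425
gripper_force: 66.3
```

Call:
carry_out(targets=[{"gripper":-1,"dp":[0.0033,0,-0.0082],"turn":[0,-4,0]},{"gripper":-1,"dp":[0.0033,0,-0.0082],"turn":[0,-4,0]},{"gripper":-1,"dp":[0.0033,0,-0.0082],"turn":[0,-4,0]},{"gripper":-1,"dp":[0.0033,0,-0.0082],"turn":[0,-4,0]},{"gripper":-1,"dp":[0,0,0],"turn":[0,0,0]}])

```text
t: 21.35
tool_pos: [0.6045, -0.0179, 0.2006]
tcp_rot: [0.937, 0.083, -0.338, 0.03]
wrist_force: [-1.4, 5.9, 4.4]
width: 0.0427
gripper_force: 68.3
```

```bash
python3 - <<'E'
from path import *
go(None)
s=env.get_state(); H=np.array([.6675,-.0077]); p=np.array(s['tool_pos']); print('rel hinge',(p[:2]-H)@E,p[2]-.0905,'model',tcp2(1.05,.36,.015))
E
```

```text
t 21.35 pos [ 0.6045 -0.0179  0.2006] q [-0.05  0.87  0.88 -0.16  2.07  1.32] F [-1.4  5.9  4.4] w 0.0427 68.3
axes x,y,z: [[0.758, 0.135, -0.638], [0.176, -0.984, 0.0], [-0.628, -0.113, -0.77]]
rel hinge -0.06378831760624083 0.11012940232561691 model [-0.06354925  0.1088037 ]
```

Call:
carry_out(targets=[{"gripper":-1,"dp":[0.0033,0,-0.0082],"turn":[0,-4,0]},{"gripper":-1,"dp":[0.0033,0,-0.0082],"turn":[0,-4,0]},{"gripper":-1,"dp":[0.0033,0,-0.0082],"turn":[0,-4,0]},{"gripper":-1,"dp":[0,0,0],"turn":[0,0,0]}])

```text
t: 21.75
tool_pos: [0.628, -0.0137, 0.211]
tcp_rot: [0.897, 0.079, -0.434, 0.039]
wrist_force: [-0.6, 10.3, 1.5]
width: 0.0426
gripper_force: 68.4
```

```bash
python3 - <<'E'
from path import *
go(None)
s=env.get_state(); H=np.array([.6675,-.0077]); p=np.array(s['tool_pos']); print('rel hinge',(p[:2]-H)@E,p[2]-.0905,'model',tcp2(1.26,.36,.015))
E
```

```text
t 21.75 pos [ 0.628  -0.0137  0.211 ] q [-0.03  1.03  0.62 -0.23  2.37  1.27] F [-0.6 10.3  1.5] w 0.0426 68.4
axes x,y,z: [[0.611, 0.109, -0.784], [0.176, -0.984, 0.0], [-0.772, -0.138, -0.62]]
rel hinge -0.03996285955082303 0.12046942195505689 model [-0.03947192  0.11966085]
```

Call:
carry_out(targets=[{"gripper":0.5,"dp":[0,0,0],"turn":[0,0,0]},{"gripper":0.5,"dp":[0,0,0],"turn":[0,0,0]},{"gripper":0.5,"dp":[0,0,0],"turn":[0,0,0]},{"gripper":0.5,"dp":[0,0,0],"turn":[0,0,0]},{"gripper":0.5,"dp":[0,0,-0.015],"turn":[0,0,0]},{"gripper":0.5,"dp":[0,0,-0.015],"turn":[0,0,0]},{"gripper":0.5,"dp":[0,0,-0.015],"turn":[0,0,0]},{"gripper":0.5,"dp":[0,0,-0.015],"turn":[0,0,0]},{"gripper":0.5,"dp":[0,0,0],"turn":[0,0,0]}])

```text
t: 22.65
tool_pos: [0.6751, -0.0061, 0.2499]
tcp_rot: [0.898, 0.079, -0.431, 0.039]
wrist_force: [-0.0, -0.9, -0.1]
width: 0.0638
gripper_force: 0.0
```

```bash
python3 - <<'E'
from path import *
go(None,down(10.13))
s=env.get_state(); H=np.array([.6675,-.0077]); p=np.array(s['tool_pos']); print('rel hinge',(p[:2]-H)@E,p[2]-.0905)
E
```

```text
t 22.65 pos [ 0.6751 -0.0061  0.2499] q [-0.02  1.11  0.32 -0.29  2.58  1.2 ] F [-0.  -0.9 -0.1] w 0.0638 0.0
axes x,y,z: [[0.616, 0.108, -0.781], [0.175, -0.985, 0.002], [-0.768, -0.138, -0.625]]
turn [ 0.08 51.31 -0.08]
rel hinge 0.007746042350481856 0.15935581749816427
```

Call:
carry_out(targets=[{"gripper":0.5,"dp":[0,0,0],"turn":[0,4,0]},{"gripper":0.5,"dp":[0,0,0],"turn":[0,5,0]},{"gripper":0.5,"dp":[0,0,0],"turn":[0,7,0]},{"gripper":0.5,"dp":[0,0,0],"turn":[0,7,0]},{"gripper":0.5,"dp":[0,0,0],"turn":[0,7,0]},{"gripper":-1,"dp":[0,0,0],"turn":[0,7,0]},{"gripper":-1,"dp":[0,0,0],"turn":[0,7,0]},{"gripper":-1,"dp":[0,0,0],"turn":[0,7.3,0]},{"gripper":-1,"dp":[0,0,0],"turn":[0,0,0]}])

```text
t: 23.55
tool_pos: [0.6707, -0.0063, 0.2496]
tcp_rot: [0.996, 0.087, 0.0, 0.0]
wrist_force: [0.2, -0.1, -0.8]
width: 0.0057
gripper_force: 0.0
```

```bash
python3 - <<'E'
from path import *
go(None,down(10.13))
s=env.get_state(); H=np.array([.6675,-.0077]); p=np.array(s['tool_pos']); print('rel hinge',(p[:2]-H)@E,p[2]-.0905)
N=np.array([-E[1],E[0]])
for rx,z in((-.12,.36),(-.12,.265)):
    q=H+rx*E+.11*N; go([*q,z])
E
```

```text
t 23.55 pos [ 0.6707 -0.0063  0.2496] q [-0.1   0.54  1.2  -0.    1.4   1.3 ] F [ 0.2 -0.1 -0.8] w 0.0057 0.0
axes x,y,z: [[0.985, 0.173, 0.001], [0.173, -0.985, 0.001], [0.001, -0.001, -1.0]]
turn [ 0.04 -0.03 -0.14]
rel hinge 0.0034440546978412563 0.1591352407976533
t 23.55 pos [ 0.6707 -0.0063  0.2496] q [-0.1   0.54  1.2  -0.    1.4   1.3 ] F [ 0.2 -0.1 -0.8] w 0.0057 0.0
axes x,y,z: [[0.985, 0.173, 0.001], [0.173, -0.985, 0.001], [0.001, -0.001, -1.0]]
dp [-0.1237 -0.1088 -0.1105]
t 23.55 pos [ 0.6707 -0.0063  0.2496] q [-0.1   0.54  1.2  -0.    1.4   1.3 ] F [ 0.2 -0.1 -0.8] w 0.0057 0.0
axes x,y,z: [[0.985, 0.173, 0.001], [0.173, -0.985, 0.001], [0.001, -0.001, -1.0]]
dp [-0.1237 -0.1088 -0.0155]
```

Call:
carry_out(targets=[{"gripper":-1,"dp":[0,0,-0.0275],"turn":[0,0,0]},{"gripper":-1,"dp":[0,0,-0.0275],"turn":[0,0,0]},{"gripper":-1,"dp":[0,0,-0.0275],"turn":[0,0,0]},{"gripper":-1,"dp":[0,0,-0.0275],"turn":[0,0,0]},{"gripper":-1,"dp":[-0.0247,-0.0218,0],"turn":[0,0,0]},{"gripper":-1,"dp":[-0.0247,-0.0218,0],"turn":[0,0,0]},{"gripper":-1,"dp":[-0.0247,-0.0218,0],"turn":[0,0,0]},{"gripper":-1,"dp":[-0.0247,-0.0218,0],"turn":[0,0,0]},{"gripper":-1,"dp":[-0.0247,-0.0218,0],"turn":[0,0,0]},{"gripper":-1,"dp":[0,0,0],"turn":[0,0,0]}])

```text
t: 24.55
tool_pos: [0.5307, 0.0815, 0.3598]
tcp_rot: [0.996, 0.089, -0.003, 0.0]
wrist_force: [0.0, 0.3, -0.5]
width: 0.0006
gripper_force: 0.0
```

Call:
carry_out(targets=[{"gripper":-1,"dp":[0,0,0.032],"turn":[0,0,0]},{"gripper":-1,"dp":[0,0,0.032],"turn":[0,0,0]},{"gripper":-1,"dp":[0,0,0.031],"turn":[0,0,0]},{"gripper":-1,"dp":[0,0,0],"turn":[0,0,0]},{"gripper":-1,"dp":[0.015,0,0],"turn":[0,0,0]},{"gripper":-1,"dp":[0.015,0,0],"turn":[0,0,0]},{"gripper":-1,"dp":[0.015,0,0],"turn":[0,0,0]},{"gripper":-1,"dp":[0.012,0,0],"turn":[0,0,0]},{"gripper":-1,"dp":[0.01,0,0],"turn":[0,0,0]}])

```text
t: 25.45
tool_pos: [0.6002, 0.0912, 0.2659]
tcp_rot: [0.996, 0.088, -0.002, 0.001]
wrist_force: [-5.9, -0.9, 4.0]
width: 0.0
gripper_force: 3.0
```

Call:
carry_out(targets=[{"gripper":-1,"dp":[0.01,0,0],"turn":[0,0,0]},{"gripper":-1,"dp":[0.01,0,0],"turn":[0,0,0]},{"gripper":-1,"dp":[0.01,0,0],"turn":[0,0,0]}])

```text
t: 25.75
tool_pos: [0.6299, 0.0966, 0.2664]
tcp_rot: [0.996, 0.088, -0.001, 0.001]
wrist_force: [-5.5, -0.9, 9.5]
width: -0.0
gripper_force: 3.1
```

Call:
carry_out(targets=[{"gripper":-1,"dp":[0.01,0,0],"turn":[0,0,0]},{"gripper":-1,"dp":[0.01,0,0],"turn":[0,0,0]},{"gripper":-1,"dp":[0.01,0,0],"turn":[0,0,0]},{"gripper":-1,"dp":[0.005,0,0],"turn":[0,0,0]}])

```text
t: 26.15
tool_pos: [0.6638, 0.1027, 0.265]
tcp_rot: [0.996, 0.088, -0.002, 0.001]
wrist_force: [-6.0, -1.0, -2.7]
width: -0.0001
gripper_force: 2.4
```

Call:
carry_out(targets=[{"gripper":-1,"dp":[-0.02,0,0],"turn":[0,0,0]},{"gripper":0,"dp":[-0.04,0,0],"turn":[0,0,0]},{"gripper":0.6,"dp":[-0.04,0,0],"turn":[0,0,-4]},{"gripper":0.6,"dp":[-0.04,0,0],"turn":[0,0,-4]},{"gripper":0.6,"dp":[0,-0.04,0],"turn":[0,0,-4]},{"gripper":0.6,"dp":[0,-0.04,0],"turn":[0,0,-4]},{"gripper":0.6,"dp":[0,-0.04,0],"turn":[0,0,0]},{"gripper":0.6,"dp":[0,-0.04,0],"turn":[0,0,0]},{"gripper":0.6,"dp":[0,0,0],"turn":[0,0,0]},{"gripper":0.6,"dp":[0,0,0],"turn":[0,0,0]}])

```text
t: 27.15
tool_pos: [0.464, 0.2231, 0.2653]
tcp_rot: [0.974, 0.227, -0.001, 0.001]
wrist_force: [-0.2, 0.4, -0.6]
width: 0.0684
gripper_force: 0.0
```

```bash
python3 - <<'E'
from path import *
go([.5275,.2784,.12],down(26))
C,im=shot('wrist','w8.png')
f=cv2.GaussianBlur(im,(3,3),0).astype(int)
print('expected px',proj(C,[[.5275,.2784,.04]]))
m=((f[...,2]-f[...,0]>25)&(f[...,2]>110)&(f[...,2]-f[...,1]<45)).astype(np.uint8)*255
for c in cv2.findContours(m,0,2)[0]:
    if cv2.contourArea(c)>600:
        print(cv2.approxPolyDP(cv2.convexHull(c),3,True)[:,0].tolist())
s=shot('side','s8.png')[1]; 
cv2.imwrite('pics/c8.png',np.hstack([cv2.resize(im,(480,300)),cv2.resize(s[100:300,200:413],(320,300))]))
E
```

```text
t 27.15 pos [0.464  0.2231 0.2653] q [ 0.33  0.3   1.56 -0.    1.28  1.45] F [-0.2  0.4 -0.6] w 0.0684 0.0
axes x,y,z: [[0.897, 0.441, -0.002], [0.441, -0.897, 0.001], [-0.001, -0.001, -1.0]]
dp [ 0.0817 -0.0217  0.1452]
turn [0.04 0.1  0.19]
expected px [[291.87790857  82.23339141]]
[[175, 371], [181, 399], [140, 399], [154, 374]]
[[453, 370], [473, 374], [487, 399], [446, 399]]
[[583, 121], [639, 139], [639, 198], [612, 243], [560, 231], [535, 220]]
[[0, 9], [17, 55], [20, 84], [17, 114], [0, 151]]
[[506, 0], [398, 133], [351, 103], [318, 26], [334, 0]]
[[54, 20], [66, 7], [83, 3], [205, 0], [311, 16], [639, 357], [639, 399], [241, 373], [82, 329], [77, 325], [56, 109]]
```

View pics/c8.png

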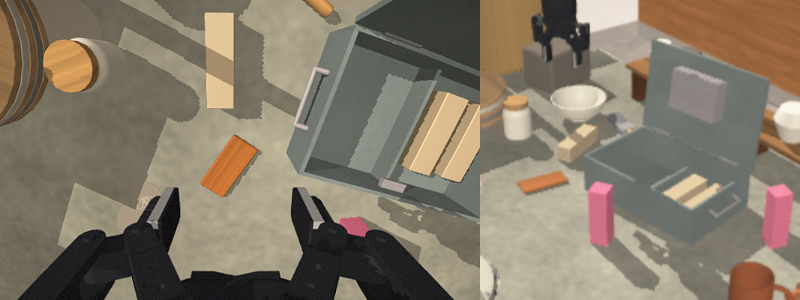

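Lid stands wide open (side view, right). The prop lies where expected, spanning full wrist pixels (273,16)–(312,144), and the left bay is empty. Picking it up from above.

Call:
carry_out(targets=[{"gripper":0.6,"dp":[0.0204,-0.0054,0.036],"turn":[0,0,0.2]},{"gripper":0.6,"dp":[0.0204,-0.0054,0.036],"turn":[0,0,0]},{"gripper":0.6,"dp":[0.0204,-0.0054,0.036],"turn":[0,0,0]},{"gripper":0.6,"dp":[0.0204,-0.0054,0.036],"turn":[0,0,0]},{"gripper":0.6,"dp":[0,0,0.03],"turn":[0,0,0]},{"gripper":0.6,"dp":[0,0,0.025],"turn":[0,0,0]},{"gripper":0.6,"dp":[0,0,0.02],"turn":[0,0,0]},{"gripper":0.6,"dp":[0,0,0.02],"turn":[0,0,0]},{"gripper":0.6,"dp":[0,0,0.01],"turn":[0,0,0]},{"gripper":0.6,"dp":[0,0,0],"turn":[0,0,0]}])

```text
t: 28.25
tool_pos: [0.5269, 0.2761, 0.0141]
tcp_rot: [0.975, 0.223, -0.002, 0.001]
wrist_force: [-0.3, 0.1, 0.3]
width: 0.0686
gripper_force: 0.0
```

```bash
python3 - <<'E'
from h import *
go([.5275,.2784,.006],down(26))
E
```

```text
t 28.25 pos [0.5269 0.2761 0.0141] q [ 0.38  0.73  1.61 -0.    0.81  1.5 ] F [-0.3  0.1  0.3] w 0.0686 0.0
axes x,y,z: [[0.9, 0.436, -0.005], [0.436, -0.9, 0.0], [-0.004, -0.002, -1.0]]
dp [ 0.0016 -0.0019  0.0081]
turn [ 0.02  0.28 -0.17]
```

Call:
carry_out(targets=[{"gripper":0.6,"dp":[0.0015,-0.001,0.0065],"turn":[0,0.2,0]},{"gripper":0.6,"dp":[0,0,0],"turn":[0,0,0]},{"gripper":-1,"dp":[0,0,0],"turn":[0,0,0]},{"gripper":-1,"dp":[0,0,0],"turn":[0,0,0]},{"gripper":-1,"dp":[0,0,0],"turn":[0,0,0]},{"gripper":-1,"dp":[0,0,0],"turn":[0,0,0]},{"gripper":-1,"dp":[0,0,0],"turn":[0,0,0]},{"gripper":-1,"dp":[0,0,0],"turn":[0,0,0]}])

```text
t: 29.05
tool_pos: [0.5282, 0.2787, 0.0093]
tcp_rot: [0.975, 0.224, 0.001, 0.0]
wrist_force: [-1.7, -1.4, 6.4]
width: 0.0394
gripper_force: 61.7
```

Call:
carry_out(targets=[{"gripper":-1,"dp":[0,0,-0.01],"turn":[0,0,0]},{"gripper":-1,"dp":[0,0,-0.02],"turn":[0,0,0]},{"gripper":-1,"dp":[0,0,-0.03],"turn":[0,0,0]},{"gripper":-1,"dp":[0,0,-0.03],"turn":[0,0,0]},{"gripper":-1,"dp":[0,0,-0.03],"turn":[0,0,4]},{"gripper":-1,"dp":[0,0,-0.03],"turn":[0,0,4]},{"gripper":-1,"dp":[0,0,-0.02],"turn":[0,0,4]},{"gripper":-1,"dp":[0,0,0],"turn":[0,0,4]},{"gripper":-1,"dp":[0,0,0],"turn":[0,0,0]}])

```text
t: 29.95
tool_pos: [0.5276, 0.2786, 0.1797]
tcp_rot: [0.996, 0.086, 0.001, -0.0]
wrist_force: [0.6, -0.1, -5.2]
width: 0.0392
gripper_force: 61.6
```

```bash
python3 - <<'E'
from path import *
N=np.array([-E[1],E[0]]); H=np.array([.6675,-.0077])
b=H-.102*E+.0787*N
print(b); go([*b,.18],down(10.13))
E
```

```text
[0.55324813 0.05183318]
t 29.95 pos [0.5276 0.2786 0.1797] q [ 0.39  0.51  1.48 -0.    1.15  1.79] F [ 0.6 -0.1 -5.2] w 0.0392 61.6
axes x,y,z: [[0.985, 0.171, 0.002], [0.171, -0.985, 0.0], [0.002, 0.0, -1.0]]
dp [-0.0134  0.2278 -0.0004]
turn [ 0.   -0.09 -0.31]
```

Call:
carry_out(targets=[{"gripper":-1,"dp":[-0.0029,0.0285,0],"turn":[0,0,0]},{"gripper":-1,"dp":[-0.0029,0.0285,0],"turn":[0,0,0]},{"gripper":-1,"dp":[-0.0029,0.0285,0],"turn":[0,0,0]},{"gripper":-1,"dp":[-0.0029,0.0285,0],"turn":[0,0,0]},{"gripper":-1,"dp":[-0.0029,0.0285,0],"turn":[0,0,-0.3]},{"gripper":-1,"dp":[-0.0029,0.0285,0],"turn":[0,0,0]},{"gripper":-1,"dp":[-0.0029,0.0285,0],"turn":[0,0,0]},{"gripper":-1,"dp":[-0.0029,0.0285,0],"turn":[0,0,0]},{"gripper":-1,"dp":[0,0,0],"turn":[0,0,0]},{"gripper":-1,"dp":[0,0,0],"turn":[0,0,0]}])

```text
t: 30.95
tool_pos: [0.544, 0.0497, 0.1784]
tcp_rot: [0.996, 0.089, -0.0, -0.0]
wrist_force: [0.1, 0.4, -5.1]
width: 0.0391
gripper_force: 62.3
```

```bash
python3 - <<'E'
from path import *
N=np.array([-E[1],E[0]]); H=np.array([.6675,-.0077])
b=H-.112*E+.0787*N
go([*b,.03],down(10.13))
# check bay geometry: left rim/divider via wrist view colour-free check of camera/lid
C=cam('wrist'); print('cam pos rel hinge',(C[2][:2,3]-H)@E,C[2][2,3])
E
```

```text
t 30.95 pos [0.544  0.0497 0.1784] q [-0.02  0.44  1.61  0.    1.09  1.37] F [ 0.1  0.4 -5.1] w 0.0391 62.3
axes x,y,z: [[0.984, 0.177, -0.0], [0.177, -0.984, -0.0], [-0.0, 0.0, -1.0]]
dp [-0.0005 -0.0005  0.1484]
turn [-0.01  0.03  0.09]
cam pos rel hinge -0.03173737741044453 0.3205297793888929
```

Call:
carry_out(targets=[{"gripper":-1,"dp":[0,0,0.02],"turn":[0,0,0]},{"gripper":-1,"dp":[0,0,0.025],"turn":[0,0,0]},{"gripper":-1,"dp":[0,0,0.025],"turn":[0,0,0]},{"gripper":-1,"dp":[0,0,0.025],"turn":[0,0,0]},{"gripper":-1,"dp":[0,0,0.02],"turn":[0,0,0]},{"gripper":-1,"dp":[0,0,0.015],"turn":[0,0,0]},{"gripper":-1,"dp":[0,0,0.01],"turn":[0,0,0]},{"gripper":-1,"dp":[0,0,0.008],"turn":[0,0,0]},{"gripper":-1,"dp":[0,0,0],"turn":[0,0,0]},{"gripper":-1,"dp":[0,0,0],"turn":[0,0,0]}])

```text
t: 31.95
tool_pos: [0.5448, 0.0502, 0.031]
tcp_rot: [0.996, 0.089, 0.001, 0.0]
wrist_force: [0.1, 0.0, -3.8]
width: 0.039
gripper_force: 62.2
```

Call:
carry_out(targets=[{"gripper":-1,"dp":[0,0,0.003],"turn":[0,0,0]},{"gripper":-1,"dp":[0,0,0.003],"turn":[0,0,0]},{"gripper":-1,"dp":[0,0,0.003],"turn":[0,0,0]},{"gripper":-1,"dp":[0,0,0.002],"turn":[0,0,0]},{"gripper":-1,"dp":[0,0,0],"turn":[0,0,0]}])

```text
t: 32.45
tool_pos: [0.5444, 0.05, 0.0193]
tcp_rot: [0.996, 0.089, 0.0, 0.0]
wrist_force: [-0.6, 0.4, -5.0]
width: 0.0388
gripper_force: 62.2
```

Call:
carry_out(targets=[{"gripper":-1,"dp":[0,0,0.001],"turn":[0,0,0]},{"gripper":-1,"dp":[0,0,0.001],"turn":[0,0,0]},{"gripper":-1,"dp":[0,0,0],"turn":[0,0,0]}])

```text
t: 32.75
tool_pos: [0.5446, 0.05, 0.0175]
tcp_rot: [0.996, 0.089, 0.0, 0.0]
wrist_force: [-0.3, -0.6, -4.6]
width: 0.039
gripper_force: 62.2
```

Call:
carry_out(targets=[{"gripper":-1,"dp":[0,0,0.001],"turn":[0,0,0]},{"gripper":-1,"dp":[0,0,0.001],"turn":[0,0,0]},{"gripper":-1,"dp":[0,0,0],"turn":[0,0,0]}])

```text
t: 33.05
tool_pos: [0.5445, 0.0501, 0.0155]
tcp_rot: [0.996, 0.089, 0.0, 0.0]
wrist_force: [0.1, -1.1, -3.9]
width: 0.0392
gripper_force: 62.2
```

Call:
carry_out(targets=[{"gripper":-1,"dp":[0,0,0.0007],"turn":[0,0,0]},{"gripper":-1,"dp":[0,0,0],"turn":[0,0,0]}])

```text
t: 33.25
tool_pos: [0.5446, 0.0501, 0.0153]
tcp_rot: [0.996, 0.089, 0.0, 0.0]
wrist_force: [-2.0, -0.0, 4.1]
width: 0.0391
gripper_force: 63.5
```

On the floor. Release to a modest opening and withdraw straight up.

Call:
carry_out(targets=[{"gripper":0.4,"dp":[0,0,0.0005],"turn":[0,0,0]},{"gripper":0.4,"dp":[0,0,0],"turn":[0,0,0]},{"gripper":0.4,"dp":[0,0,0],"turn":[0,0,0]},{"gripper":0.4,"dp":[0,0,0],"turn":[0,0,0]},{"gripper":0.4,"dp":[0,0,-0.01],"turn":[0,0,0]},{"gripper":0.4,"dp":[0,0,-0.03],"turn":[0,0,0]},{"gripper":0.4,"dp":[0,0,-0.04],"turn":[0,0,0]},{"gripper":0.4,"dp":[-0.01,0,-0.04],"turn":[0,0,0]},{"gripper":0.4,"dp":[-0.02,0,-0.04],"turn":[0,0,0]},{"gripper":0.4,"dp":[-0.02,0,-0.04],"turn":[0,0,0]}])

```text
t: 34.25
tool_pos: [0.4944, 0.0412, 0.2166]
tcp_rot: [0.996, 0.089, 0.001, 0.0]
wrist_force: [0.9, -0.6, -0.0]
width: 0.0597
gripper_force: 0.0
```

Call:
carry_out(targets=[{"gripper":0.4,"dp":[-0.03,0,-0.04],"turn":[0,0,0]},{"gripper":0.4,"dp":[-0.03,0,-0.03],"turn":[0,0,0]},{"gripper":0.4,"dp":[0,0,0],"turn":[0,0,0]},{"gripper":0.4,"dp":[0,0,0],"turn":[0,0,0]},{"gripper":0.4,"dp":[0,0,0],"turn":[0,0,0]}])

```text
t: 34.75
tool_pos: [0.4363, 0.0307, 0.2838]
tcp_rot: [0.996, 0.089, -0.0, 0.0]
wrist_force: [0.0, -0.1, -0.4]
width: 0.06
gripper_force: 0.0
```

```bash
python3 - <<'E'
from path import *
go(None)
N=np.array([-E[1],E[0]]); H=np.array([.6675,-.0077])
C,im=shot('wrist','w9.png'); S,si=shot('side','s9.png'); s8=cv2.imread('pics/s8.png')
f=cv2.GaussianBlur(im,(3,3),0).astype(int)
m=((f[...,2]-f[...,0]>25)&(f[...,2]-f[...,1]<45)&(f[...,2]>100)).astype(np.uint8)*255
c3=[*(H-.112*E+.0787*N),.046]; px=proj(C,[c3])[0]; print('expected px',px)
for c in cv2.findContours(m,0,2)[0]:
    if cv2.contourArea(c)>500:
        bx=cv2.boxPoints(cv2.minAreaRect(c)); P=onz(C,bx,.046); r=P[:,:2]-H
        print(cv2.minAreaRect(c),np.c_[r@E,r@N].round(3).tolist())
# lid angle: side view top corners of open lid for several angles; compare lid stability with previous picture
for a in(1.6,1.72): print(a,proj(S,[[*(H-.215*np.cos(a)*E+s*N),.0905+.215*np.sin(a)] for s in(.163,-.163)]).round(1).tolist())
d=cv2.absdiff(si,s8).max(2)>40; ys,xs=np.nonzero(d); print('changed', d.sum(), 'below row 160:',[(int(x),int(y)) for x,y in zip(xs,ys) if y>150 and x>200][:400:25])
E
```

```text
t 34.75 pos [0.4363 0.0307 0.2838] q [-0.07  0.17  1.7  -0.    1.27  1.33] F [ 0.  -0.1 -0.4] w 0.06 0.0
axes x,y,z: [[0.984, 0.177, -0.0], [0.177, -0.984, 0.0], [-0.0, -0.0, -1.0]]
expected px [312.69534247  56.01940292]
((455.2552795410156, 377.9640197753906), (36.92637252807617, 21.504013061523438), 8.365886688232422) [[-0.57, -0.107], [-0.528, -0.106], [-0.541, -0.163], [-0.584, -0.165]]
((172.0, 382.0), (34.0, 42.0), 90.0) [[-0.531, 0.318], [-0.529, 0.254], [-0.598, 0.263], [-0.601, 0.33]]
((290.39337158203125, 353.00762939453125), (29.99500846862793, 101.95452880859375), 85.91438293457031) [[-0.485, 0.183], [-0.471, 0.041], [-0.525, 0.036], [-0.54, 0.185]]
((321.9969177246094, 215.10694885253906), (635.7897338867188, 351.00054931640625), 0.2918265759944916) [[-0.599, 0.582], [-0.085, 0.417], [-0.087, -0.285], [-0.609, -0.46]]
((484.6341247558594, 49.792694091796875), (44.28304672241211, 105.02040100097656), 6.34019136428833) [[-0.156, -0.08], [-0.051, -0.081], [-0.054, -0.128], [-0.16, -0.131]]
((429.55328369140625, 51.253807067871094), (43.745689392089844, 105.87311553955078), 4.085616588592529) [[-0.16, -0.022], [-0.054, -0.022], [-0.056, -0.068], [-0.162, -0.071]]
((313.5, 59.0), (118.0, 39.0), 90.0) [[-0.058, 0.098], [-0.058, 0.058], [-0.177, 0.056], [-0.177, 0.099]]
((132.5, 25.0), (50.0, 159.0), 90.0) [[-0.051, 0.352], [-0.057, 0.182], [-0.105, 0.185], [-0.101, 0.362]]
1.6 [[308.7, 126.7], [386.3, 154.3]]
1.72 [[313.7, 125.3], [391.1, 152.4]]
changed 24748 below row 160: [(270, 151), (288, 152), (270, 155), (288, 157), (285, 162), (267, 185), (264, 187), (265, 189), (259, 192), (253, 195), (256, 196), (256, 197), (259, 198), (260, 200), (264, 206), (310, 207)]
```

```bash
python3 -c "
from workcell import env
print(env.finish_job())"
```

```text
the job is handed in; nothing more can be done
None
```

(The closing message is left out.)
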